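Tick off the depth marks in a core tray

ROBOT

A 6-joint arm with a two-finger parallel gripper is mounted at the origin on the work surface. World frame = base frame: x ahead of the robot, y to its left, z up, the work surface at z = 0. Lengths are in mm, angles in rad, forces in N, time in s.
With the tool pointing down it reaches from about 275 to 750 mm from the base axis. Payload 10.2 kg.
Tool frame: the origin (TCP) lies at the very end of the fingers, on their centre line; the grasp point (between the pads) lies 19 mm behind it; z points along the fingers, y is the line along which they close (so a half turn about z gives the same grasp; the last joint's range is limited). The gripper opens to 85 mm and grips with 20 to 120 N. Pads are 22 mm wide; open, the fingers measure 114 mm over their backs; the gripper's body (76 mm by 85 mm) begins 54 mm behind the grasp point. The pads swing forward as they close: fully open they stand 13 mm farther back than shut.
Start: joints at [-1.343, 0.313, 1.498, -0, 1.331, -0.223], TCP at [228.724, -472.564, 195.394] pointing down, gripper open.
Joint ranges: [-2.94, 2.94], [-0.97, 2.17], [0.19, 2.56], [-1.23, 4.37], [0.02, 3.11], [-2.88, 2.88]. Speed limits (rad/s): [2.39, 2.39, 3.01, 3.14, 3.14, 3.14].

INTERFACE

Orientations are given as a unit quaternion [w, x, y, z].
In Python, from rig import * gives the robot as it stands. The module is installed in compiled form; this text tells all that it offers.
- The arm moves only by the shell command python3 -m crank 'ROWS' [FORCE]. ROWS is JSON, a list that holds one entry, the list of rows, each a list of 7 numbers: the shift along the tool's x, y, z in units of 25 mm (1.0 is 25 mm), then the turn, a rotation vector about the tool's x, y, z in units of 8 degrees (1.0 is 8 degrees), then the finger opening in mm, from 0 to 85.4. A call has exactly 8 rows; each row shifts and turns the commanded pose from where the row before left it, along the tool's axes as they then stand; what a row does not reach is not made up. A row lasts 1/10 s, in which the tool goes at most 50 mm and 8.59 degrees, less where a joint would pass 70% of its speed; a pose out of reach is approached as far as the arm can. A call is refused whole if a number of a shift passes 1 or a number of a turn 1, either way. A call with a gripper value outside its range is refused whole. The fingers move at their own pace and stop on an object; FORCE is the grip in N (left out, the last holds). Time passes only in rows, so rows that do not move let the fingers close, or fill a call up. It gives the time, the measured TCP pose, the force, the opening and the grip force at its end, in the units of the state.
- sense(): the state, without advancing time (a new reading comes with each control period).
- capture(name): name is "side" or "top"; returns the picture (480x640x3 uint8, blue, green, red); there is no depth.
- camera_model(name): a dict with "fx", "fy", "cx", "cy" (pixels), "world_from_camera" (4x4, takes a point from camera to world coordinates). Camera axes: x right, y up, looking along -z (the intrinsics and any distortion apply to the point x, -y, -z); pixel columns grow to the right and rows downward; lengths in mm; the calibration is good to about 2 mm. A picture is of the moment at which its call begins. camera_model takes no time and is no camera call.
- finish_job(): hands the job in; it is judged then, once.
The state is a dict: "time_s": time; "joints": joint angles; "dq": joint speeds; "tau": joint torques, N m; "eef_pos": TCP position; "ee_rot": TCP orientation; "force": force on the tool from outside, world axes, zero at the start; "wrist_torque": the same for the moment, N m; "grip_width": opening from 0.0 (shut) to 1.0 (fully open); "grip_force": force on a finger pad.
Only numpy, scipy, OpenCV 4.12 (cv2) and the standard library are available. Lean on these libraries where they do the work, as an engineer would, in place of code of your own. Each camera call takes 0.05 s, during which the arm holds its last target. There are 200 camera calls.

TASK

Log the depth marks of this core tray from shallow to deep: with a fingertip gently press down the red cap, then the yellow cap, then the blue cap, each all the way until no white stem shows and the cap stays down on its black collar. Leave the green cap up. Only press: do not pick up or shift the marker blocks, the core pieces or the hammer, and finish with the hand clear.

Things in the scene. Friction and masses are not known exactly. Their poses are not given: they have to be found in the camera images.
- tray: Pale wooden drill-core tray fixed to the bench, 218 x 500 x 50 mm high, floor 6 mm thick; three rows 62 mm wide run along its own y at x = -70, 0, +70 mm, between 8 mm partitions. Origin: centre of its underside, on the bench; yaw varies. A short piece of core, 85 mm long, is wedged for good in the middle row at the tray's centre.
- tag_red: Depth-marker block with the red cap (shallowest mark): loose wooden block 56 x 56 x 48 mm with a red band round it and a black collar, 44 mm across and 10 mm high, on top, so that the collar's top is 58 mm above its origin. Stands on the tray floor in one of the rows, 0.2 to 0.35 kg, delicate: damaged by more than 25 N. Origin: centre of its underside; z up.
- cap_red_top (a point): Centre of the flat top of the red round cap, soft rubber 36 mm across, 12 mm thick, on a white stem standing 12 mm out of the collar; it moves with the cap. Cap up: 24 mm above the collar, 88 mm above the bench. Cap in: 12 mm above the collar, no white showing. The rubber yields up to 8 mm under the finger, 1 mm per 1.5 N, and springs back.
- cap_red (a joint): How far the stem of the red cap is pushed into its collar, in m: 0 up, 0.012 fully in on a hard stop. It starts at 0 to 0.002. A stiff push fit with no spring: it slides at about 3 N (by then the rubber has yielded 2 mm) and stays where it is left.
- tag_yellow: Depth-marker block with the yellow cap (middle mark): loose wooden block 56 x 56 x 48 mm with a yellow band round it and a black collar, 44 mm across and 10 mm high, on top, so that the collar's top is 58 mm above its origin. Stands on the tray floor in one of the rows, 0.2 to 0.35 kg, delicate: damaged by more than 25 N. Origin: centre of its underside; z up.
- cap_yellow_top (a point): Centre of the flat top of the yellow round cap, soft rubber 36 mm across, 12 mm thick, on a white stem standing 12 mm out of the collar; it moves with the cap. Cap up: 24 mm above the collar, 88 mm above the bench. Cap in: 12 mm above the collar, no white showing. The rubber yields up to 8 mm under the finger, 1 mm per 1.5 N, and springs back.
- cap_yellow (a joint): How far the stem of the yellow cap is pushed into its collar, in m: 0 up, 0.012 fully in on a hard stop. It starts at 0 to 0.002. A stiff push fit with no spring: it slides at about 3 N (by then the rubber has yielded 2 mm) and stays where it is left.
- tag_blue: Depth-marker block with the blue cap (deepest mark): loose wooden block 56 x 56 x 48 mm with a blue band round it and a black collar, 44 mm across and 10 mm high, on top, so that the collar's top is 58 mm above its origin. Stands on the tray floor in one of the rows, 0.2 to 0.35 kg, delicate: damaged by more than 25 N. Origin: centre of its underside; z up.
- cap_blue_top (a point): Centre of the flat top of the blue round cap, soft rubber 36 mm across, 12 mm thick, on a white stem standing 12 mm out of the collar; it moves with the cap. Cap up: 24 mm above the collar, 88 mm above the bench. Cap in: 12 mm above the collar, no white showing. The rubber yields up to 8 mm under the finger, 1 mm per 1.5 N, and springs back.
- cap_blue (a joint): How far the stem of the blue cap is pushed into its collar, in m: 0 up, 0.012 fully in on a hard stop. It starts at 0 to 0.002. A stiff push fit with no spring: it slides at about 3 N (by then the rubber has yielded 2 mm) and stays where it is left.
- tag_green: Depth-marker block with the green cap (end-of-hole mark, not to be pressed): loose wooden block 56 x 56 x 48 mm with a green band round it and a black collar, 44 mm across and 10 mm high, on top, so that the collar's top is 58 mm above its origin. Stands on the tray floor in one of the rows, 0.2 to 0.35 kg, delicate: damaged by more than 25 N. Origin: centre of its underside; z up.
- cap_green_top (a point): Centre of the flat top of the green round cap, soft rubber 36 mm across, 12 mm thick, on a white stem standing 12 mm out of the collar; it moves with the cap. Cap up: 24 mm above the collar, 88 mm above the bench. Cap in: 12 mm above the collar, no white showing. The rubber yields up to 8 mm under the finger, 1 mm per 1.5 N, and springs back.
- cap_green (a joint): How far the stem of the green cap is pushed into its collar, in m: 0 up, 0.012 fully in on a hard stop. It starts at 0 to 0.002. A stiff push fit with no spring: it slides at about 3 N (by then the rubber has yielded 2 mm) and stays where it is left.
- core_near: Loose piece of grey drill core in the tray's near (robot-side) row, 48 mm across, 190 mm long along its own y, about 0.9 kg, its top 54 mm above the bench. Origin: middle of its axis. It can roll a few mm in its row. A bystander.
- core_far: Loose piece of grey drill core in the tray's far row, 48 mm across, 190 mm long along its own y, about 0.9 kg, its top 54 mm above the bench. Origin: middle of its axis. It can roll a few mm in its row. A bystander.
- hammer: Hammer lying on the bench to the robot's right of the tray, about 0.3 m long, handle along its own -x, head at +x. A bystander.
Not all that is in view belongs to the job. Leave any purple or turquoise look-alike of the tag_yellow alone.

How it is judged (in metres and radians):
On the way, in this order (a step that is already met when the one before it is completed fails the run):
1. the red cap is pressed down (value of joint cap_red above 0.008 m), for 0.1 s.
2. the yellow cap is pressed down (value of joint cap_yellow above 0.008 m), for 0.1 s.
3. the blue cap is pressed down (value of joint cap_blue above 0.008 m), for 0.1 s.
At the end, for the whole second after the job is handed in: The stems of the red, yellow and blue caps are each pushed in by more than 8 of their 12 mm, that of the green cap by less than 4 mm, the four marker blocks stand upright (within 0.12 rad), and they, the core pieces and the hammer are at rest within 20 mm of where they started (value of joint each of cap_red, cap_yellow, cap_blue above 0.008 m and value of joint cap_green below 0.004 m and distance of each of tag_red, tag_yellow, tag_blue, tag_green, core_near, core_far, hammer from where it was at the start of the episode below 0.02 m and angle between each of tag_red, tag_yellow, tag_blue, tag_green's own z axis and vertical below 0.12 rad and linear speed of each of tag_red, tag_yellow, tag_blue, tag_green, core_near, core_far, hammer below 0.02 m/s); the robot touches nothing.
It fails at once if a cap is pressed (over 4 mm) before the one ahead of it in the order red, yellow, blue is down (over 8 mm) ((value of joint cap_yellow above 0.004 m and value of joint cap_red below 0.008 m) or (value of joint cap_blue above 0.004 m and value of joint cap_yellow below 0.008 m)).
It fails at once if the green cap is pressed (over 4 mm) (value of joint cap_green above 0.004 m).
It fails at once if a marker block is pressed with more than 25 N (contact force between any of the arm, the fingers and tag_red above 25 N or contact force between any of the arm, the fingers and tag_yellow above 25 N or contact force between any of the arm, the fingers and tag_blue above 25 N or contact force between any of the arm, the fingers and tag_green above 25 N).
It fails at once if a marker block is lifted more than 10 mm off the tray floor, shifted more than 20 mm or tipped more than 0.3 rad (height (world z) of any of tag_red, tag_yellow, tag_blue, tag_green above 0.016 m or distance of any of tag_red, tag_yellow, tag_blue, tag_green from where it was at the start of the episode above 0.02 m or angle between any of tag_red, tag_yellow, tag_blue, tag_green's own z axis and vertical above 0.3 rad).
It fails at once if a core piece or the hammer is shifted more than 20 mm (distance of any of core_near, core_far, hammer from where it was at the start of the episode above 0.02 m).
It also fails if it takes over 48 s, if anything falls off the work surface, if the arm or the gripper's body presses on something with over 40 N, if the wrist force passes 120 N, or if a joint passes its speed limit or range.

## Working session

There is one attempt and no reset: what is moved stays moved. The work goes in short steps, Python scripts to look and compute and a shell command to move; the robot and the scene stay as the last step left them, time stands still between calls to the robot, and variables do not carry over. Pictures are saved under pics/ and viewed, at most 10 in all, crops included, and the job is handed in when it is done.

```bash
mkdir -p pics
python3 - <<'E'
from rig import *
import cv2, numpy as np
for n in("top","side"):
    im=capture(n); cv2.imwrite(f"pics/{n}0.png",im)
    m=camera_model(n); print(n,{k:(np.round(v,3).tolist()) for k,v in m.items()})
s=sense(); print(s["time_s"],s["eef_pos"],s["ee_rot"],s["force"],s["grip_width"])
E
```

```text
top {'fx': 481.89, 'fy': 481.89, 'cx': 319.126, 'cy': 234.171, 'world_from_camera': [[0.02, 0.998, -0.064, 550.838], [-1.0, 0.019, -0.013, -144.21], [-0.011, 0.064, 0.998, 975.745], [0.0, 0.0, 0.0, 1.0]]}
side {'fx': 609.486, 'fy': 609.486, 'cx': 317.889, 'cy': 244.915, 'world_from_camera': [[0.969, 0.179, -0.172, 330.821], [-0.248, 0.663, -0.706, -1164.824], [-0.012, 0.727, 0.687, 1075.695], [0.0, 0.0, 0.0, 1.0]]}
0.1 [ 228.65510298 -472.29026178  194.88166508] [-5.85971604e-04  9.74704146e-01  2.23498287e-01  2.01360460e-06] [-0.00455275 -0.73878404  0.65889505] 1.0004672672267574
```

View pics/top0.png

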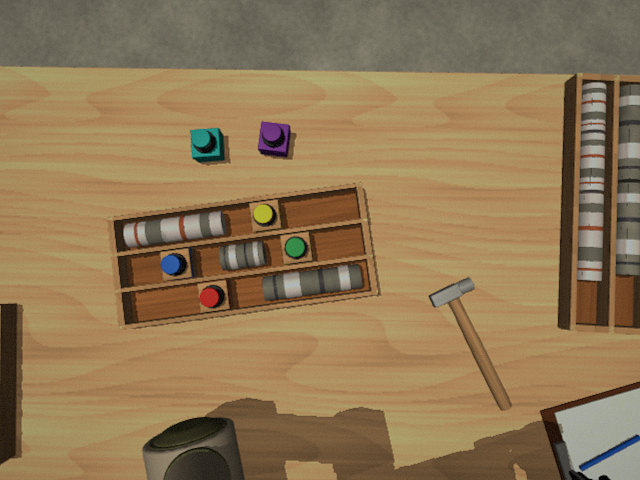

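View pics/side0.png

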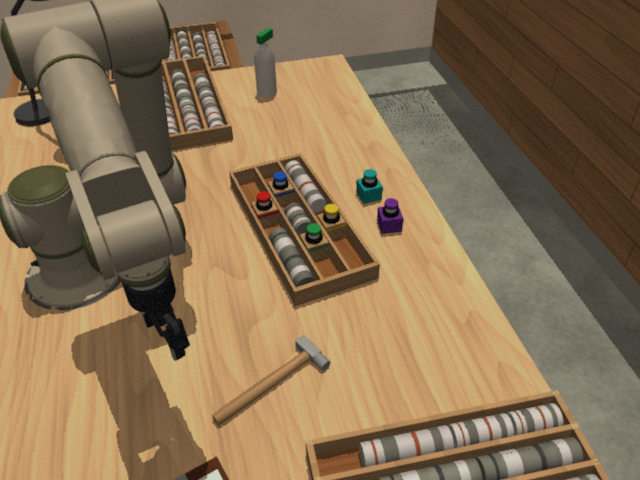

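Top view: red cap (210,297), yellow (263,214), blue (173,264), green (295,247). The look-alikes to leave alone are turquoise (205,141) and purple (273,136). The side view shows red (263,198), yellow (331,211), blue (280,178) and green (314,231).

```bash
cat > h.py <<'E'
from rig import *
import cv2, numpy as np
H={"red":[(0,6),(174,180)],"yellow":[(24,34)],"blue":[(108,122)],"green":[(55,75)]}
BOX={"top":(100,180,290,230),"side":(230,150,150,160)}
def ray(n,u,v):
    m=camera_model(n);T=np.array(m["world_from_camera"])
    d=T[:3,:3]@np.array([(u-m["cx"])/m["fx"],-(v-m["cy"])/m["fy"],-1]);return T[:3,3],d/np.linalg.norm(d)
def onz(n,u,v,z):
    o,d=ray(n,u,v);return o+d*(z-o[2])/d[2]
def tri(r1,r2):
    (o1,d1),(o2,d2)=r1,r2
    t=np.linalg.lstsq(np.stack([d1,-d2],1),o2-o1,rcond=None)[0]
    a,b=o1+t[0]*d1,o2+t[1]*d2;return (a+b)/2,np.linalg.norm(a-b)
def blob(n,im,c):
    x,y,w,h=BOX[n];hsv=cv2.cvtColor(im,cv2.COLOR_BGR2HSV);m=np.zeros(im.shape[:2],np.uint8)
    for a,b in H[c]: m|=cv2.inRange(hsv,(a,170,130 if n=="top" else 110),(b,255,255))
    k=np.zeros_like(m);k[y:y+h,x:x+w]=m[y:y+h,x:x+w]
    cs=cv2.findContours(k,cv2.RETR_EXTERNAL,cv2.CHAIN_APPROX_NONE)[0]
    if not cs: return None
    q=max(cs,key=cv2.contourArea);M=cv2.minEnclosingCircle(q)
    return M[0],M[1],cv2.contourArea(q)
E
python3 - <<'E'
from h import *
T=cv2.imread("pics/top0.png");S=cv2.imread("pics/side0.png")
for c in H:
    t=blob("top",T,c);s=blob("side",S,c);p=onz("top",*t[0],88)
    print(c,"top",np.round(t[0],1),round(t[1],1),t[2],"side",np.round(s[0],1),round(s[1],1),s[2],"onz",p.round(1),"tri",*[np.round(q,1) for q in tri(ray("top",*t[0]),ray("side",*s[0]))], "sidez88",onz("side",*s[0],88).round(1),"r",np.hypot(*p[:2]).round())
a=cv2.resize(T[185:325,110:380],None,fx=2.9,fy=2.9);b=cv2.resize(S[150:290,230:380],None,fx=2.9,fy=2.9,interpolation=3)
cv2.imwrite("pics/crop0.png",cv2.resize(np.hstack([T[180:330,110:380],S[150:300,225:375]]),None,fx=1.9,fy=1.9,interpolation=2))
E
```

```text
red top [208.7 297. ] 9.3 248.0 side [263. 196.] 6.3 80.5 onz [488.2  67.4  88. ] tri [487.6  68.   86.1] 1.0 sidez88 [486.9  65.7  88. ] r 493.0
yellow top [262.5 213.2] 9.3 244.0 side [331.  207.5] 6.2 78.5 onz [644.7 -27.3  88. ] tri [644.  -27.5  90.2] 1.0 sidez88 [644.1 -25.   88. ] r 645.0
blue top [170.  264.2] 9.0 225.0 side [279.5 175.5] 5.7 58.5 onz [547. 141.  88.] tri [546.5 141.4  87.2] 0.9 sidez88 [545.9 140.4  88. ] r 565.0
green top [286. 248.] 0.0 0.0 side [313. 228.] 6.1 64.0 onz [581.  -72.5  88. ] tri [583.4 -71.7  73.1] 3.8 sidez88 [581.5 -88.3  88. ] r 586.0
```

View pics/crop0.png

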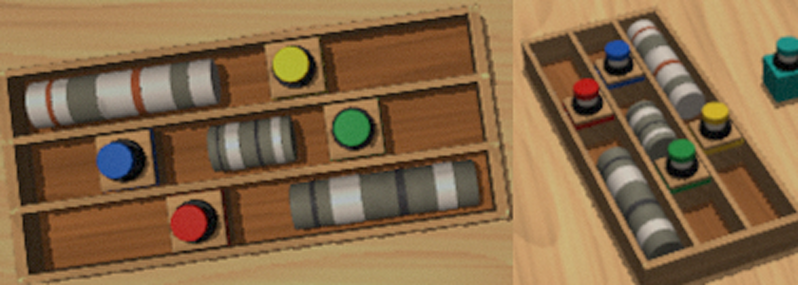

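Each crop shows one flat coloured cap on a wooden block: red in the near row, yellow in the far row, blue and green in the middle row. Triangulated heights of 86–90 mm agree with the 88 mm given. Green failed on the saturation mask, but its side-view position is enough to keep clear of it. Next I shut the fingers and travel high towards red.

```bash
python3 -m crank '[[[0.8,-0.64,0,0,0,0,0],[0.8,-0.64,0,0,0,0,0],[0.8,-0.64,0,0,0,0,0],[0.8,-0.64,0,0,0,0,0],[0.8,-0.64,0,0,0,0,0],[0.8,-0.64,0,0,0,0,0],[0.8,-0.64,0,0,0,0,0],[0.8,-0.64,0,0,0,0,0]]]' 20 && python3 -m crank '[[[0.8,-0.64,0,0,0,0,0],[0.8,-0.64,0,0,0,0,0],[0.8,-0.64,0,0,0,0,0],[0.8,-0.64,0,0,0,0,0],[0.8,-0.64,0,0,0,0,0],[0.8,-0.64,0,0,0,0,0],[0.8,-0.64,0,0,0,0,0],[0.8,-0.64,0,0,0,0,0]]]'
cat >> h.py <<'E'
from scipy.spatial.transform import Rotation as Ro
P={"red":[487.9,67.4,88],"yellow":[644.4,-27,88],"blue":[546.8,141,88]}
def go(c,z):
    s=sense();q=s["ee_rot"];R=Ro.from_quat([q[1],q[2],q[3],q[0]])
    d=np.array([*P[c][:2],z])-s["eef_pos"]
    print("t",s["time_s"],"pos",np.round(s["eef_pos"],1),"q",np.round(q,4),"F",np.round(s["force"],2),"g",round(float(s["grip_width"]),3),"units to",c,z,np.round(R.inv().apply(d)/25,3))
E
python3 -c "
from h import *
go('red',110)"
```

```text
time_s: 0.9
eef_pos: [317.2, -286.5, 195.2]
ee_rot: [-0.0, 0.975, 0.223, -0.0]
force: [0.3, -0.2, 0.4]
grip_width: -0.004
grip_force: 0.0
time_s: 1.7
eef_pos: [405.4, -101.6, 195.2]
ee_rot: [-0.0, 0.975, 0.223, -0.0]
force: [0.8, -0.1, -0.1]
grip_width: 0.0
grip_force: 0.0
t 1.7 pos [ 405.4 -101.6  195.2] q [-1.000e-04  9.747e-01  2.235e-01 -1.000e-04] F [ 0.75 -0.06 -0.1 ] g 0.0 units to red 110 [ 5.916 -4.648  3.41 ]
```

```bash
python3 -m crank '[[[0.98,-0.77,0.2,0,0,0,0],[0.98,-0.77,0.2,0,0,0,0],[0.98,-0.77,0.2,0,0,0,0],[0.98,-0.77,0.2,0,0,0,0],[0.98,-0.77,0.2,0,0,0,0],[0.98,-0.77,0.3,0,0,0,0],[0,0,0.9,0,0,0,0],[0,0,0.9,0,0,0,0]]]'
python3 - <<'E'
from h import *
go('red',92)
T=capture("top");S=capture("side")
cv2.imwrite("pics/near_red.png",cv2.resize(np.hstack([T[180:340,110:380],S[140:300,225:375]]),None,fx=1.9,fy=1.9,interpolation=2))
E
```

```text
time_s: 2.5
eef_pos: [487.3, 66.1, 117.0]
ee_rot: [0.0, 0.975, 0.224, 0.0]
force: [0.6, -0.6, 0.8]
grip_width: 0.002
grip_force: 0.0
t 2.5 pos [487.3  66.1 117. ] q [0.     0.9745 0.2243 0.    ] F [ 0.62 -0.59  0.79] g 0.002 units to red 92 [ 0.045 -0.034  0.999]
```

View pics/near_red.png

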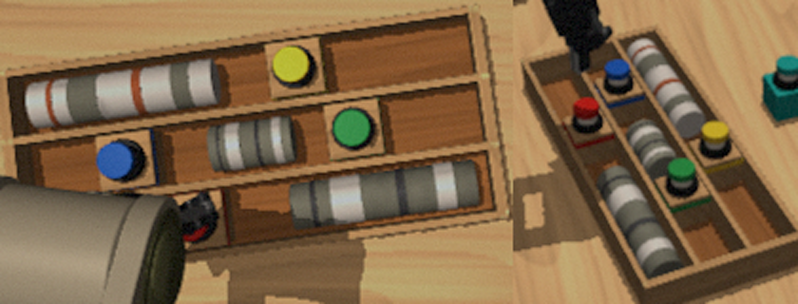

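Fingertip is about 29 mm above the red cap and the xy error is about 1 mm, so I press gently to around z = 72.7.

```bash
python3 -m crank '[[[0.02,-0.02,0.2,0,0,0,0],[0,0,0.2,0,0,0,0],[0,0,0.2,0,0,0,0],[0,0,0.2,0,0,0,0],[0,0,0.2,0,0,0,0],[0,0,0.2,0,0,0,0],[0,0,0.2,0,0,0,0],[0,0,0.2,0,0,0,0]]]' 
python3 -c "
from h import *
go('red',72)"
```

```text
time_s: 3.4
eef_pos: [487.4, 66.0, 77.5]
ee_rot: [-0.0, 0.975, 0.223, -0.0]
force: [-0.2, -0.0, 0.0]
grip_width: 0.001
grip_force: 0.0
t 3.4 pos [487.4  66.   77.5] q [-0.      0.9747  0.2235 -0.    ] F [-0.22 -0.    0.02] g 0.001 units to red 72 [ 0.042 -0.044  0.219]
```

```bash
python3 -m crank '[[[0,0,0,0,0,0,0],[0,0,0,0,0,0,0],[0,0,0,0,0,0,0],[0,0,0,0,0,0,0],[0,0,0,0,0,0,0],[0,0,0,0,0,0,0],[0,0,0,0,0,0,0],[0,0,0,0,0,0,0]]]'
python3 - <<'E'
from h import *
go('red',72)
T=capture("top");S=capture("side")
cv2.imwrite("pics/press_red.png",np.hstack([cv2.resize(T[240:340,160:260],None,fx=4,fy=4,interpolation=2),cv2.resize(S[140:240,225:325],None,fx=4,fy=4,interpolation=2)]))
E
```

```text
time_s: 4.2
eef_pos: [487.5, 66.0, 77.9]
ee_rot: [0.0, 0.975, 0.224, 0.0]
force: [-0.2, 0.7, -0.2]
grip_width: 0.004
grip_force: 0.0
t 4.2 pos [487.5  66.   77.9] q [0.000e+00 9.747e-01 2.235e-01 1.000e-04] F [-0.19  0.68 -0.21] g 0.004 units to red 72 [ 0.04  -0.044  0.237]
```

View pics/press_red.png

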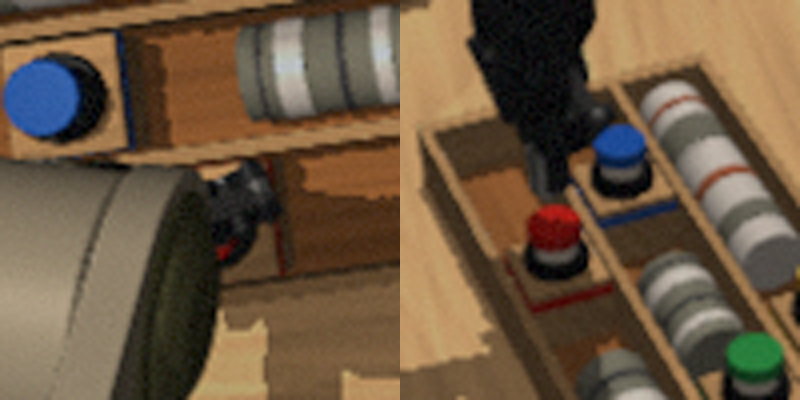

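Side crop: the fingertip ends at about (261,189), at the upper rear edge of the red cap at (264,196). White is still showing and there is no force. I'll compare the projections with the reported TCP.

```bash
cat >> h.py <<'E'
def proj(n,p):
    m=camera_model(n);T=np.linalg.inv(np.array(m["world_from_camera"]));c=T[:3,:3]@np.array(p)+T[:3,3]
    return np.round([m["cx"]-m["fx"]*c[0]/c[2],m["cy"]+m["fy"]*c[1]/c[2]],1)
E
python3 - <<'E'
from h import *
p=sense()["eef_pos"]
for n in("side","top"):
    print(n,"tcp",proj(n,p),"tcp+10",proj(n,p+[0,0,10]),"tcp+30",proj(n,p+[0,0,30]),"cap88",proj(n,[488,67,88]),"cap76",proj(n,[488,67,76]))
S=capture("side");o=cv2.imread("pics/side0.png")
for c in("red","blue"): print(c,blob("side",o,c),blob("side",S,c))
k=np.hstack([o[165:225,235:295],S[165:225,235:295]])
cv2.imwrite("pics/cmp.png",cv2.resize(k,None,fx=6.6,fy=6.6,interpolation=0))
E
```

```text
side tcp [263.5 198.9] tcp+10 [263.2 195.9] tcp+30 [262.6 189.8] cap88 [263.3 195.6] cap76 [263.7 199.2]
top tcp [210.7 297.1] tcp+10 [209.4 297.5] tcp+30 [206.8 298.2] cap88 [208.9 297.2] cap76 [210.4 296.7]
red ((263.0, 196.0), 6.324655532836914, 80.5) ((264.0, 194.0), 5.099119663238525, 29.5)
blue ((279.5, 175.5), 5.700977325439453, 58.5) ((279.5, 175.5), 5.700977325439453, 56.0)
```

View pics/cmp.png

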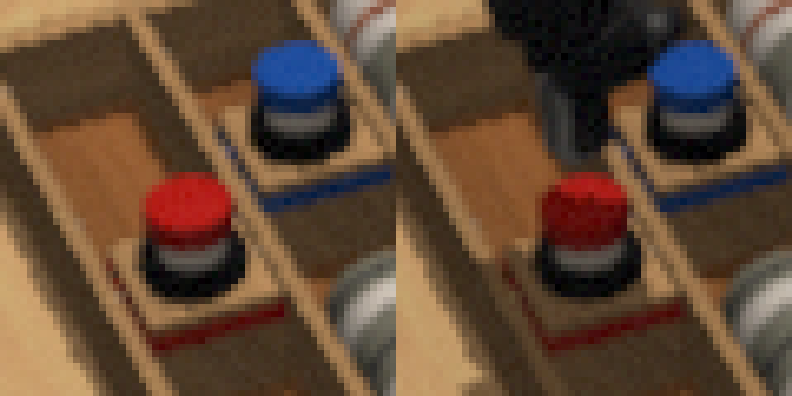

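Run:
```python
from h import *
p=np.array([228.7,-472.6,195.]);y=np.array([.4357,-.9,0])
for n in("side","top"):
    print(n,"start tcp",proj(n,p),[proj(n,p+k*50*y) for k in(-1,1)],"z+30",[proj(n,p+[0,0,30]+k*50*y) for k in(-1,1)],"base z0/500",proj(n,[0,0,0]),proj(n,[0,0,500]))
o=cv2.imread("pics/side0.png");t=cv2.imread("pics/top0.png")
T=capture("top")
g=lambda im:np.clip(im.astype(float)*2.2,0,255).astype(np.uint8)
cv2.imwrite("pics/mix.png",np.hstack([cv2.resize(g(o[250:380,110:210]),(400,520)),cv2.resize(g(T[245:345,160:236]),(395,520))]))
```

```text
side start tcp [170.8 357.7] [array([156.8, 340.5]), array([185.7, 375.8])] z+30 [array([153.5, 330.1]), array([182.8, 365.5])] base z0/500 [ 76.4 272.6] [ 1.8 90.1]
top start tcp [530.4 475.5] [array([501.6, 489.1]), array([559.1, 461.9])] z+30 [array([508.9, 498.4]), array([568.8, 470. ])] base z0/500 [245.3 546.5] [155.6 864.6]
```

View pics/mix.png

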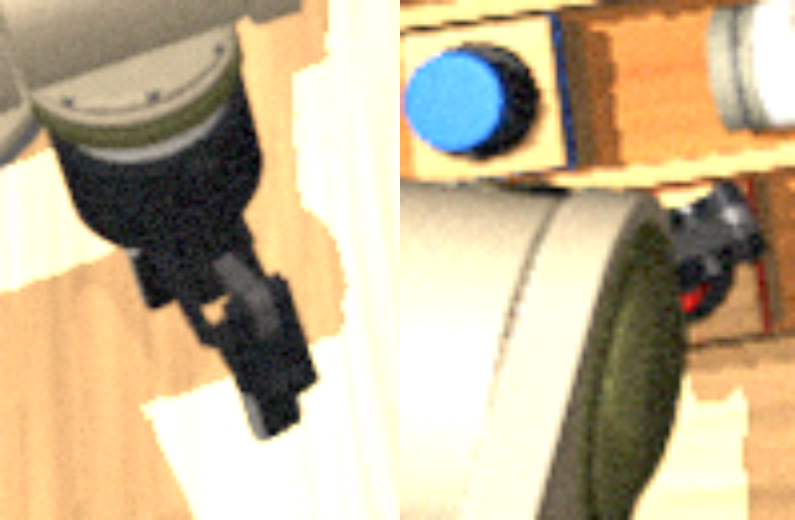

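The reported TCP lies about 30 mm beyond the visible fingertip, both here and in the start picture with the fingers open. So the real tip seems to end short of the reported TCP. I'll creep down, watching the force and the tip pixel.

```bash
cat >> h.py <<'E'
def tip(S=None):
    S=capture("side") if S is None else S
    k=(S.max(2)<62).astype(np.uint8)
    for v in range(182,206): print(v,"".join("#" if S[v,u].max()<62 else ("R" if S[v,u,2]>2.2*max(S[v,u,1],20) else ".") for u in range(246,284)))
E
python3 -m crank '[[[0.03,-0.03,0.08,0,0,0,0],[0,0,0.08,0,0,0,0],[0,0,0.08,0,0,0,0],[0,0,0.08,0,0,0,0],[0,0,0.08,0,0,0,0],[0,0,0.08,0,0,0,0],[0,0,0.08,0,0,0,0],[0,0,0.08,0,0,0,0]]]' 
python3 -c "
from h import *
go('red',58); tip(); print(proj('side',sense()['eef_pos']+[0,0,30]))"
```

```text
time_s: 5.2
eef_pos: [487.8, 66.9, 61.7]
ee_rot: [-0.0, 0.975, 0.223, 0.0]
force: [-0.5, -0.6, -0.6]
grip_width: -0.0
grip_force: 0.0
t 5.2 pos [487.8  66.9  61.7] q [-0.      0.9747  0.2235  0.    ] F [-0.49 -0.59 -0.56] g -0.0 units to red 58 [ 0.011 -0.015  0.149]
182 ...........#############...###........
183 ...........###########.....###........
184 ...........###########.....####.......
185 ............##.########....###########
186 ............############...###########
187 ............#########.......##########
188 ............##.######...#....#########
189 .............#########.........#######
190 .............#########...#............
191 .............#########....#...........
192 .............##.####RR..............##
193 ............RR..###RRRR....#.....#####
194 ...........RRRR...RRRRRR....######...#
195 ...........RRRRRRRRRRRRR....##...#####
196 ...........RRRRRRRRRRRRR......######..
197 ...........RRRRRRRRRRRRR......##......
198 ...........RRRRRRRRRRRRR..............
199 ...........RRRRRRRRRRRR#..............
200 ...........RRRRRRRRRRRR##.............
201 ...........##RRRRRRRRR.###............
202 ..........###...RRRR...###............
203 ..........###..........###............
204 ..........####........####............
205 #.........######....######............
[263.1 194.6]
```

The tip now covers the rear rim of the red cap, so it is above the cap with u centred near 263. Continuing down in small steps.

```bash
python3 -m crank '[[[0,0,0.05,0,0,0,0],[0,0,0.05,0,0,0,0],[0,0,0.05,0,0,0,0],[0,0,0.05,0,0,0,0],[0,0,0.05,0,0,0,0],[0,0,0.05,0,0,0,0],[0,0,0.05,0,0,0,0],[0,0,0.05,0,0,0,0]]]' 
python3 -c "
from h import *
go('red',58); tip()"
```

```text
time_s: 6.05
eef_pos: [487.8, 67.0, 51.8]
ee_rot: [0.0, 0.975, 0.223, 0.0]
force: [-0.1, 0.3, 0.6]
grip_width: 0.003
grip_force: 0.2
t 6.05 pos [487.8  67.   51.8] q [0.     0.9747 0.2235 0.    ] F [-0.09  0.35  0.63] g 0.003 units to red 58 [ 0.011 -0.015 -0.248]
182 ..........####################........
183 ..........####################........
184 ...........####################......#
185 ............#############..###########
186 ............############...###########
187 ............##########......##########
188 ............##########.......#########
189 ............##########..........######
190 .............#########...#............
191 .............#########....#...........
192 .............#########..............##
193 .............#########R....#.....#####
194 .............#########RR....###.###...
195 ...........RR########RRR.....#....####
196 ...........RRR..###RRRRR.......#####..
197 ...........RRRR...RRRRRR......##......
198 ...........RRRRRRRRRRRRR..............
199 ...........RRRRRRRRRRRR#..............
200 ...........RRRRRRRRRRRR##.............
201 ...........##RRRRRRRRR.###............
202 ..........###..RRRRR...###............
203 ..........###..........###............
204 #.........####........####............
205 #.........######....######............
```

```bash
python3 -m crank '[[[0,0,0.05,0,0,0,0],[0,0,0.05,0,0,0,0],[0,0,0.05,0,0,0,0],[0,0,0.05,0,0,0,0],[0,0,0.04,0,0,0,0],[0,0,0.04,0,0,0,0],[0,0,0.04,0,0,0,0],[0,0,0,0,0,0,0]]]' 
python3 -c "
from h import *
go('red',58); tip()"
```

```text
time_s: 6.9
eef_pos: [487.8, 67.0, 43.8]
ee_rot: [-0.0, 0.975, 0.223, 0.0]
force: [-0.7, -0.9, 2.2]
grip_width: 0.003
grip_force: 1.3
t 6.9 pos [487.8  67.   43.8] q [-0.      0.9747  0.2235  0.    ] F [-0.74 -0.88  2.22] g 0.003 units to red 58 [ 0.01  -0.015 -0.568]
182 .........########################.....
183 ..........#####################.......
184 ..........#####################.......
185 ...........###########################
186 ...........###########################
187 ............##############.###########
188 ............#############....#########
189 .............#########..........######
190 .............#########...#............
191 .............#########....#...........
192 .............#########..............##
193 .............##.#######....#.....#####
194 .............##########.....#######...
195 .............##########.....##....####
196 .............##.######RR.....########.
197 ...........RR#########RR......##......
198 ...........RRR.#####RRRR..............
199 ...........RRRR...RRRRRR..............
200 ...........RRRRRRRRRRRRR#.............
201 ...........RRRRRRRRRRRRR##............
202 ..........##RRRRRRRRRRR###............
203 ..........###RRRRRRRRRR###............
204 #.........####RRRRRRR.####............
205 #.........#######..#######............
```

Contact: 2.2 N and the cap has moved down about 2 px. Continuing until the force rises above the sliding level.

```bash
python3 -m crank '[[[0,0,0.04,0,0,0,0],[0,0,0.04,0,0,0,0],[0,0,0.04,0,0,0,0],[0,0,0.04,0,0,0,0],[0,0,0.04,0,0,0,0],[0,0,0.04,0,0,0,0],[0,0,0,0,0,0,0],[0,0,0,0,0,0,0]]]' 
python3 -c "
from h import *
go('red',58); tip()"
```

```text
time_s: 7.75
eef_pos: [487.8, 67.0, 37.9]
ee_rot: [0.0, 0.975, 0.224, 0.0]
force: [-0.8, 0.5, 3.7]
grip_width: 0.001
grip_force: 1.6
t 7.75 pos [487.8  67.   37.9] q [0.     0.9747 0.2235 0.    ] F [-0.83  0.49  3.69] g 0.001 units to red 58 [ 0.01  -0.015 -0.802]
182 .......###########################....
183 ..........#######################.....
184 ..........#######################.....
185 ..........############################
186 ..........############################
187 ...........###########################
188 ............##########################
189 .............#############.....#######
190 .............###########.#............
191 .............#########....#...........
192 .............#########..............##
193 .............##.#######....#....######
194 .............##########.....#######..#
195 .............##.########....##....####
196 .............###########.......#####..
197 .............##########.......##......
198 .............#########RR..............
199 ...........RRR########RR..............
200 ...........RRRR.####RRRRR.............
201 ...........RRRR...RRRRRR##............
202 ..........#RRRRRRRRRRRRR##............
203 ..........##RRRRRRRRRRRR##............
204 #.........##RRRRRRRRRRR###............
205 #.........####RRRRRRR#####............
```

```bash
python3 -m crank '[[[0,0,0.04,0,0,0,0],[0,0,0.04,0,0,0,0],[0,0,0.04,0,0,0,0],[0,0,0,0,0,0,0],[0,0,0,0,0,0,0],[0,0,0,0,0,0,0],[0,0,0,0,0,0,0],[0,0,0,0,0,0,0]]]' 
python3 -c "
from h import *
go('red',58); tip()"|head -1
```

```text
time_s: 8.6
eef_pos: [487.9, 66.9, 35.2]
ee_rot: [0.0, 0.975, 0.223, 0.0]
force: [-1.4, 0.3, 7.6]
grip_width: 0.004
grip_force: 3.6
t 8.6 pos [487.9  66.9  35.2] q [1.000e-04 9.747e-01 2.235e-01 1.000e-04] F [-1.44  0.35  7.63] g 0.004 units to red 58 [ 0.009 -0.016 -0.913]
```

7.6 N at reported z = 35.2 means the red cap is on its stop, and the true tip is about 36 mm above the reported TCP. Lift straight up, then travel towards yellow.

```bash
python3 -m crank '[[[0,0,-0.6,0,0,0,0],[0,0,-1,0,0,0,0],[0,0,-1,0,0,0,0],[0.55,0.85,-0.3,0,0,0,0],[0.55,0.85,0,0,0,0,0],[0.55,0.85,0,0,0,0,0],[0.55,0.85,0,0,0,0,0],[0.55,0.85,0,0,0,0,0]]]'
python3 - <<'E'
from h import *
go('yellow',66)
T=capture("top");S=capture("side");x=cv2.imread("pics/side0.png")
for c in("red","yellow","blue"): print(c,blob("side",S,c),blob("side",x,c))
cv2.imwrite("pics/after_red.png",np.hstack([cv2.resize(T[180:340,110:300],(475,400),interpolation=2),cv2.resize(S[155:245,240:300],(266,400),interpolation=2)]))
E
```

```text
time_s: 9.45
eef_pos: [596.5, 0.8, 106.7]
ee_rot: [-0.0, 0.975, 0.223, -0.0]
force: [-0.3, -0.3, 0.5]
grip_width: -0.002
grip_force: 0.0
t 9.45 pos [596.5   0.8 106.7] q [-2.000e-04  9.747e-01  2.235e-01 -5.000e-04] F [-0.33 -0.3   0.53] g -0.002 units to yellow 66 [1.243 1.835 1.627]
red ((263.1666564941406, 198.5), 6.346587181091309, 78.5) ((263.0, 196.0), 6.324655532836914, 80.5)
yellow ((331.0, 207.5), 6.18475866317749, 78.0) ((331.0, 207.5), 6.18475866317749, 78.5)
blue ((279.5, 175.0), 5.590270042419434, 56.0) ((279.5, 175.5), 5.700977325439453, 58.5)
```

View pics/after_red.png

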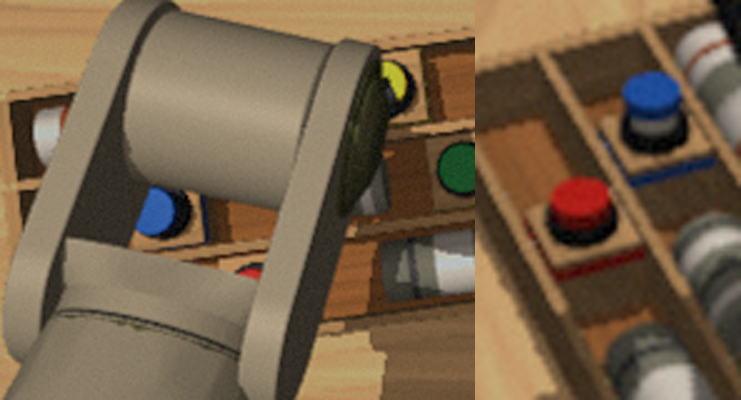

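Red is down with no white showing, and the other caps are unmoved. Now above yellow, with a 2–3 mm bias in -y to centre the tip better, and down to just above contact.

```bash
python3 -m crank '[[[0.4,0.64,0,0,0,0,0],[0.4,0.64,0,0,0,0,0],[0.4,0.64,0.1,0,0,0,0],[0,0,0.4,0,0,0,0],[0,0,0.4,0,0,0,0],[0,0,0.4,0,0,0,0],[0,0,0.3,0,0,0,0],[0,0,0,0,0,0,0]]]'
cat >> h.py <<'E'
def tip2(u0,u1,v0,v1,c):
    S=capture("side");hsv=cv2.cvtColor(S,cv2.COLOR_BGR2HSV)
    a,b=H[c][0]
    for v in range(v0,v1): print(v,"".join("C" if (a<=hsv[v,u,0]<=b and hsv[v,u,1]>150 and hsv[v,u,2]>62) else "#" if S[v,u].max()<62 else "." for u in range(u0,u1)))
E
python3 -c "
from h import *
go('yellow',66); tip2(312,352,194,222,'yellow')"
```

```text
time_s: 10.35
eef_pos: [642.9, -28.3, 66.1]
ee_rot: [-0.001, 0.975, 0.224, -0.001]
force: [0.2, 0.2, 0.5]
grip_width: -0.001
grip_force: 0.0
t 10.35 pos [642.9 -28.3  66.1] q [-5.000e-04  9.747e-01  2.236e-01 -1.100e-03] F [0.19 0.22 0.55] g -0.001 units to yellow 66 [ 0.077 -0.023  0.002]
194 ...........#.##############.............
195 .............############...............
196 .............############...............
197 .............####.######................
198 .............####.######................
199 ..............###.######................
200 ...............#########................
201 ...............#########................
202 ...............##.######................
203 ...............##.#####.................
204 ..................###.C.................
205 ...............CC...CCCC................
206 ......................CCC...............
207 .......................CC...............
208 ........................................
209 ........................................
210 ........................................
211 ........................................
212 ............#...........................
213 ............##...........##.............
214 ............##...........##.............
215 ............##..........####............
216 ...........####.........####............
217 ...........#####.......#####............
218 ...........######....#######............
219 .#.........################.............
220 ............###############.............
221 .............#############..............
```

```bash
python3 -m crank '[[[0.06,0,0.16,0,0,0,0],[0,0,0.16,0,0,0,0],[0,0,0.12,0,0,0,0],[0,0,0.06,0,0,0,0],[0,0,0.06,0,0,0,0],[0,0,0.06,0,0,0,0],[0,0,0.06,0,0,0,0],[0,0,0.06,0,0,0,0]]]'; python3 -m crank '[[[0,0,0.06,0,0,0,0],[0,0,0.06,0,0,0,0],[0,0,0.06,0,0,0,0],[0,0,0.06,0,0,0,0],[0,0,0.06,0,0,0,0],[0,0,0.06,0,0,0,0],[0,0,0,0,0,0,0],[0,0,0,0,0,0,0]]]'
python3 -c "
from h import *
go('yellow',35)"
```

```text
time_s: 11.2
eef_pos: [645.3, -28.3, 49.1]
ee_rot: [0.0, 0.975, 0.224, 0.0]
force: [-0.5, -0.3, 3.0]
grip_width: -0.002
grip_force: 1.4
time_s: 12.0
eef_pos: [645.3, -28.2, 39.9]
ee_rot: [0.0, 0.975, 0.223, 0.0]
force: [0.5, -0.4, 2.1]
grip_width: -0.001
grip_force: 1.1
t 12.0 pos [645.3 -28.2  39.9] q [0.     0.9747 0.2235 0.    ] F [ 0.47 -0.44  2.05] g -0.001 units to yellow 35 [-0.01  -0.06   0.195]
```

```bash
python3 -m crank '[[[0,0,0.05,0,0,0,0],[0,0,0.05,0,0,0,0],[0,0,0.05,0,0,0,0],[0,0,0.05,0,0,0,0],[0,0,0,0,0,0,0],[0,0,0,0,0,0,0],[0,0,0,0,0,0,0],[0,0,0,0,0,0,0]]]'
python3 -c "
from h import *
go('yellow',35)"
```

```text
time_s: 12.8
eef_pos: [645.4, -28.2, 35.4]
ee_rot: [0.0, 0.975, 0.224, 0.0]
force: [-1.4, 0.5, 6.7]
grip_width: -0.001
grip_force: 3.5
t 12.8 pos [645.4 -28.2  35.4] q [1.000e-04 9.747e-01 2.235e-01 2.000e-04] F [-1.41  0.48  6.73] g -0.001 units to yellow 35 [-0.013 -0.06   0.017]
```

6.7 N at the stop: yellow is down. Lift, travel towards blue, and check yellow from the side view.

```bash
python3 -m crank '[[[0,0,-0.6,0,0,0,0],[0,0,-1,0,0,0,0],[0,0,-1,0,0,0,0],[-0.08,-0.97,-0.3,0,0,0,0],[-0.08,-0.97,0,0,0,0,0],[-0.08,-0.97,0,0,0,0,0],[-0.08,-0.97,0,0,0,0,0],[-0.08,-0.97,0,0,0,0,0]]]'
python3 - <<'E'
from h import *
go('blue',66)
S=capture("side")
for c in("red","yellow","blue"): print(c,blob("side",S,c))
E
```

```text
time_s: 13.6
eef_pos: [582.7, 77.4, 107.8]
ee_rot: [-0.0, 0.975, 0.223, -0.0]
force: [-0.1, 0.8, -0.0]
grip_width: 0.003
grip_force: 0.0
t 13.6 pos [582.7  77.4 107.8] q [-1.000e-04  9.747e-01  2.234e-01 -0.000e+00] F [-0.07  0.84 -0.  ] g 0.003 units to blue 66 [-0.185 -2.915  1.673]
red ((262.5, 197.5), 5.700977325439453, 26.0)
yellow ((331.0, 212.0), 6.324655532836914, 85.5)
blue ((279.5, 175.0), 5.590270042419434, 57.0)
```

Yellow dropped 4.5 px, as expected for fully in. Now over blue and down.

```bash
python3 -m crank '[[[-0.07,-0.94,0,0,0,0,0],[-0.07,-0.94,0,0,0,0,0],[-0.07,-0.94,0.1,0,0,0,0],[0,0,0.4,0,0,0,0],[0,0,0.4,0,0,0,0],[0,0,0.4,0,0,0,0],[0,0,0.3,0,0,0,0],[0,0,0,0,0,0,0]]]'
python3 -c "
from h import *
go('blue',66); tip2(260,300,160,190,'blue')"
```

```text
time_s: 14.45
eef_pos: [547.5, 137.1, 66.0]
ee_rot: [-0.0, 0.975, 0.223, -0.001]
force: [-0.3, 0.2, -1.2]
grip_width: 0.004
grip_force: 0.0
t 14.45 pos [547.5 137.1  66. ] q [-2.000e-04  9.748e-01  2.231e-01 -1.200e-03] F [-0.28  0.22 -1.2 ] g 0.004 units to blue 66 [ 0.042 -0.152 -0.001]
160 ...............################.........
161 ...............##############...........
162 ...............############.............
163 ..............############..............
164 ..............###########...............
165 ...............##########...............
166 ..............###########...............
167 ...............###.######...............
168 ................#########...............
169 ................##.######...............
170 ................########................
171 ................##.#####................
172 ..............#.C.###.CC................
173 .............#.CCC..CCCCC...............
174 .............#CCCCCCCCCCCC..............
175 ..........#...CCCCCCCCCCCC..............
176 ..............CCCCCCCCCCCC.....#........
177 ..............CCCCCC.CCCCC#.............
178 ..............#CCCCCCCCCC#......#.......
179 ..............##C.C.CC.C###......#......
180 #.............##CCCC.CC####.............
181 .............###..CCC..#.###............
182 ##...........###.........###............
183 ###.........####.........###............
184 ###.....#...#####......#####............
185 .###....#....###############............
186 #####...##...###############............
187 .####.........#############.............
188 ..####....#....###########..............
189 ..#####...##.....#######..........#.....
```

```bash
python3 -m crank '[[[0.03,-0.08,0.16,0,0,0,0],[0,0,0.16,0,0,0,0],[0,0,0.12,0,0,0,0],[0,0,0.06,0,0,0,0],[0,0,0.06,0,0,0,0],[0,0,0.06,0,0,0,0],[0,0,0.06,0,0,0,0],[0,0,0.06,0,0,0,0]]]'; python3 -m crank '[[[0,0,0.06,0,0,0,0],[0,0,0.06,0,0,0,0],[0,0,0.06,0,0,0,0],[0,0,0.06,0,0,0,0],[0,0,0.06,0,0,0,0],[0,0,0.06,0,0,0,0],[0,0,0,0,0,0,0],[0,0,0,0,0,0,0]]]'
python3 -c "
from h import *
go('blue',35)"
```

```text
time_s: 15.3
eef_pos: [547.9, 139.9, 49.1]
ee_rot: [0.0, 0.975, 0.224, 0.0]
force: [-1.4, -0.3, 2.7]
grip_width: 0.002
grip_force: 1.4
time_s: 16.1
eef_pos: [547.8, 139.9, 39.9]
ee_rot: [-0.0, 0.975, 0.223, 0.0]
force: [-0.2, 0.7, 2.5]
grip_width: 0.001
grip_force: 1.1
t 16.1 pos [547.8 139.9  39.9] q [-0.000e+00  9.747e-01  2.235e-01  1.000e-04] F [-0.2   0.68  2.55] g 0.001 units to blue 35 [-0.017 -0.059  0.196]
```

Press the last 5 mm, hold, then lift straight up and retreat towards the robot's right.

```bash
python3 -m crank '[[[0,0,0.05,0,0,0,0],[0,0,0.05,0,0,0,0],[0,0,0.05,0,0,0,0],[0,0,0.05,0,0,0,0],[0,0,0,0,0,0,0],[0,0,0,0,0,0,0],[0,0,0,0,0,0,0],[0,0,0,0,0,0,0]]]'; python3 -m crank '[[[0,0,-0.6,0,0,0,0],[0,0,-1,0,0,0,0],[0,0,-1,0,0,0,0],[0,0,-1,0,0,0,0],[0,0,-1,0,0,0,0],[0,0,-1,0,0,0,0],[-0.8,0.7,0,0,0,0,0],[-0.8,0.7,0,0,0,0,0]]]'; python3 -m crank '[[[-0.8,0.7,0,0,0,0,0],[-0.8,0.7,0,0,0,0,0],[-0.8,0.7,0,0,0,0,0],[-0.8,0.7,0,0,0,0,0],[-0.8,0.7,0,0,0,0,0],[-0.8,0.7,0,0,0,0,0],[-0.8,0.7,0,0,0,0,0],[-0.8,0.7,0,0,0,0,0]]]'; python3 -m crank '[[[-0.8,0.7,0,0,0,0,0],[-0.8,0.7,0,0,0,0,0],[-0.8,0.7,0,0,0,0,0],[-0.8,0.7,0,0,0,0,0],[-0.8,0.7,0,0,0,0,0],[0,0,0,0,0,0,0],[0,0,0,0,0,0,0],[0,0,0,0,0,0,0]]]'
python3 - <<'E'
from h import *
T=capture("top");S=capture("side");T0=cv2.imread("pics/top0.png");S0=cv2.imread("pics/side0.png")
for c in("red","yellow","blue","green"): print(c,"side",blob("side",S0,c),blob("side",S,c),"top",blob("top",T0,c),blob("top",T,c))
cv2.imwrite("pics/final.png",np.hstack([cv2.resize(T[180:330,110:380],(430,239)),cv2.resize(S[150:250,250:350],(360,239))][:0]+[cv2.resize(S[150:250,250:350],(395,395),interpolation=2),cv2.resize(T[170:340,110:280],(395,395),interpolation=2)]))
E
```

```text
time_s: 16.9
eef_pos: [547.9, 139.9, 35.3]
ee_rot: [0.0, 0.975, 0.224, 0.0]
force: [-1.6, -1.1, 6.6]
grip_width: 0.003
grip_force: 3.6
time_s: 17.7
eef_pos: [526.7, 90.7, 174.9]
ee_rot: [0.0, 0.975, 0.224, 0.0]
force: [0.3, -0.2, 0.0]
grip_width: 0.002
grip_force: 0.0
time_s: 18.5
eef_pos: [443.3, -105.6, 174.5]
ee_rot: [-0.0, 0.975, 0.224, -0.0]
force: [-0.6, -0.2, -0.9]
grip_width: -0.001
grip_force: 0.0
time_s: 19.3
eef_pos: [392.3, -226.4, 174.7]
ee_rot: [-0.0, 0.975, 0.224, -0.0]
force: [0.1, 0.2, -0.4]
grip_width: 0.003
grip_force: 0.0
red side ((263.0, 196.0), 6.324655532836914, 80.5) ((263.4615478515625, 199.0), 6.538552284240723, 81.5) top ((208.65789794921875, 297.0438537597656), 9.342302322387695, 248.0) ((210.04385375976562, 296.65789794921875), 9.342314720153809, 246.0)
yellow side ((331.0, 207.5), 6.18475866317749, 78.5) ((331.0, 211.5), 6.18475866317749, 80.5) top ((262.5, 213.1923065185547), 9.31398868560791, 244.0) ((263.3145751953125, 214.04966735839844), 9.205377578735352, 241.0)
blue side ((279.5, 175.5), 5.700977325439453, 58.5) ((279.5, 178.5), 5.700977325439453, 59.5) top ((169.9970703125, 264.1900634765625), 9.03356647491455, 225.0) ((171.67678833007812, 264.1850891113281), 8.973092079162598, 222.5)
green side ((313.0, 228.0), 6.082862854003906, 64.0) ((313.3636474609375, 228.0), 5.724475383758545, 62.0) top ((286.0, 248.0), 9.999999747378752e-05, 0.0) ((286.0, 247.0), 1.000100016593933, 0.0)
```

View pics/final.png

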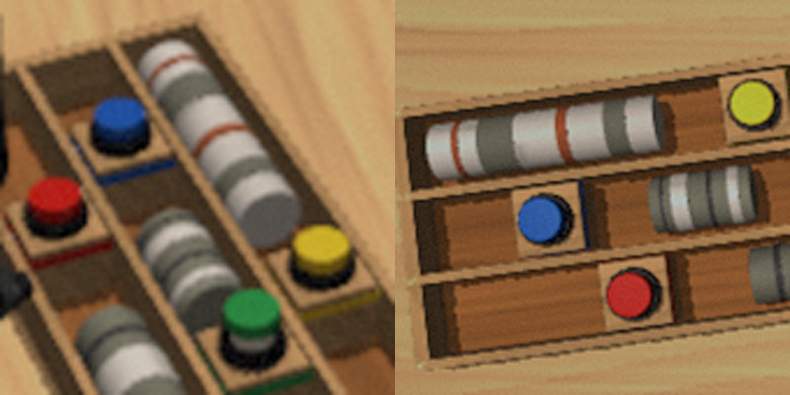

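The final view shows red, yellow and blue sitting on their collars with no white showing. Green is still up, the blocks have not shifted, and the hand is clear.

```bash
python3 -c "
from rig import *
print(finish_job())"
```

```text
the job is handed in; nothing more can be done
None
```

I pressed the red, yellow and blue caps down in that order, each to its hard stop with under 8 N, left green up, and handed the job in at about 19 s with the hand clear; the hand-in call returned no verdict.

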